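# Hold the tube warmer's cover at the pointer

## Task

Take the blue cover of the tube warmer by its white grip, with a light squeeze because the grip cracks if squeezed hard, and raise it smoothly until the cover is parallel to the red pointer at the machine's side. Finish while still holding the cover there by the grip: it falls shut if let go, and it must not drop or be flung. Do not shift the pointer, and leave the bottle, the jar and the pen cup standing where they are.

Things in the scene. Friction and masses are not known exactly. Their poses are not given: they have to be found in the camera images.
- hinge (a point): middle of the cover's hinge line on the tube warmer, a fixed white housing 220 x 220 mm, 90 mm high, tubes inside. 95 mm above the desk, at the housing's far edge (100 mm behind its centre). x axis level, from the machine's front to the hinge; y along the hinge line; z up
- cover (a joint): angle of the blue cover (210 x 222 mm, 8 mm thick, clear window, about 0.2 to 0.5 kg with the grip) about the hinge line, rad: 0 closed and level, growing as its front edge (nearest the robot) rises, stop at 1.45. Nearly free hinge: it falls shut when let go.
- cover_plate (a point): middle of the cover plate, 105 mm from the hinge line towards the front and 4 mm above it when closed; its x axis points along the plate from the front edge to the hinge, y along the hinge, z out of its upper face
- grip_center (a point): white grip on the cover near its front edge: bar 18 mm in diameter, 36 mm long, parallel to the hinge, flat free ends, on a stem 11 x 14 mm. Origin: bar centre, 188 mm in front of the hinge and 40 mm above it when closed (32 mm above the cover). Axes as the cover's. Pinched on its ends it turns between the fingers. Cracks when both fingers' forces add up to 110 N; 20 to 30 N a finger is ample
- pointer (a joint): angle of the red pointer about the same hinge line, rad: 0 level, same sense as the cover's angle; the cover is parallel to the pointer when the two values are equal. It stays stiffly where it was set (0.5 to 1.1).
- pointer_tip (a point): centre of the red disc (22 mm across) at the pointer's tip, 175 mm from the hinge line and 4 mm above the pointer's own line through it. The pointer swings in a plane 130 mm from the machine's middle on its +y side (left from the robot), 19 mm beside the cover's edge, next to a dark fixed arc of 110 mm radius. x axis from tip to hinge
- sanitiser: white pump bottle with a green band, 60 mm in diameter, 176 mm high, loose; origin at the centre of its underside. Leave alone.
- jar: small specimen jar with a white cap, 48 mm in diameter, 65 mm high, loose; origin at the centre of its underside. Leave alone.
- pen_cup: black pen cup with two pens, 72 mm in diameter, 136 mm high with the pens, loose; origin at the centre of its underside. Leave alone.

How it is judged:
By the outcome, as a careful person would: the job done as asked, in the order asked, and still so for the second after the job is handed in, while the arm keeps its last pose, push and grip.
It also fails if it takes over 40 s, if anything falls off the work surface, if the arm or the gripper's body presses on something with over 40 N, if the wrist force passes 120 N, or if a joint passes its speed limit or range.

## Robot

A 7-joint arm with a two-finger parallel gripper is mounted at the origin on the work surface. World frame = base frame: x ahead of the robot, y to its left, z up, the work surface at z = 0. Lengths are in m, angles in rad, forces in N, time in s.
With the tool pointing down it reaches from about 0.4 to 0.9 m from the base axis. Payload 5.5 kg.
Tool frame: the origin (TCP) lies between the finger pads; the fingertips stand 11 mm ahead of it and the grasp point (between the pads) lies 8 mm behind it; x points along the fingers, y is the direction in which the jaws open and shut, and the axes are right-handed (so a half turn about x gives the same grasp; the last joint's range is limited). The gripper opens to 85 mm and grips with 20 to 120 N. Pads are 22 mm wide; open, the fingers measure 114 mm over their backs; the gripper's body (76 mm by 85 mm) begins 54 mm behind the grasp point. The pads swing forward as they close: fully open they stand 13 mm farther back than shut.
Start: joints at [1.528, 0.501, -0.427, 1.55, 0.221, 1.138, -0.21], TCP at [0.196, -0.62, 0.242] pointing down, gripper open.
Joint ranges: [-2.88, 2.88], [-0.31, 2.03], [-1.54, 1.56], [0.2, 2.42], [-1.41, 4.55], [0.19, 2.02], [-2.57, 2.57]. Speed limits (rad/s): [2.57, 2.57, 3.14, 3.14, 3.14, 3.14, 3.14].

## Interface

Orientations are given as a unit quaternion [w, x, y, z].
In Python, from workcell import ctrl, kin, telemetry, optics, hand_in gives the robot as it stands. The module is installed in compiled form; this text tells all that it offers. Calls block until the motion is done:
- ctrl.move_ptp(position, orientation): joint-space move of the TCP to a pose.
- ctrl.move_l(position, orientation=None, velocity=0.15, guard=None): straight line of the TCP; orientation=None keeps the orientation; velocity is the mean speed in m/s. With guard (N) it stops when the force on the tool has changed by that much, and returns True; else False.
- ctrl.move_j(angles): joint-space move.
- ctrl.move_gripper(opening, grasp_force=None): finger opening in m; grasp_force is the grip in N (None keeps the last); returns when the fingers have stopped.
- ctrl.sleep(seconds).
- kin.inverse_kinematics(position, orientation): joint angles nearest the present ones, or None.
- telemetry.sense(): the state.
- optics.snapshot(name): name is "scene" or "top"; returns the picture (420x560x3 uint8, red, green, blue); there is no depth.
- optics.calibration(name): a dict with "fx", "fy", "cx", "cy" (pixels), "distortion" ([k1, k2, p1, p2, k3] as OpenCV has them; the pictures are not rectified), "R" (3x3) and "t" (3): a world point X has camera coordinates R X + t. Camera axes: x right, y down, z forward; pixel columns grow to the right and rows downward; lengths in m; the calibration is good to about 2 mm. A picture is of the moment at which its call begins. calibration takes no time and is no camera call.
A pose or a line that the arm cannot do raises ctrl.PlanningError and nothing moves.
- hand_in(): hands the job in, once; it reports no verdict.
The state is a dict: "time": time; "q": joint angles; "dq": joint speeds; "joint_torque": joint torques, N m; "tool_pos": TCP position; "orientation": TCP orientation; "ft_force": force on the tool from outside, world axes, zero at the start; "ft_torque": the same for the moment, N m; "opening": finger opening in m.
Only numpy, scipy, OpenCV 4.12 (cv2) and the standard library are available. Lean on these libraries where they do the work, as an engineer would, in place of code of your own. Each camera call takes 0.05 s, during which the arm holds its last target.

## Working session

There is one attempt and no reset: what is moved stays moved. The work goes in short steps, each a Python script; the robot and the scene stay as the last script left them, time stands still between calls to the robot, and variables do not carry over. Pictures are saved under pics/ and viewed, and the job is handed in when it is done.

```bash
mkdir -p pics
python3 - <<'E'
from workcell import ctrl, kin, telemetry, optics
import cv2,json
for n in ("scene","top"):
    im=optics.snapshot(n); cv2.imwrite(f"pics/{n}0.png",im[:,:,::-1])
    c=optics.calibration(n); print(n,c)
s=telemetry.sense(); print(s)
E
```

```text
scene {'fx': 426.225787250929, 'fy': 426.225787250929, 'cx': 275.792915258264, 'cy': 202.73683755392108, 'distortion': array([0.00683117, 0.        , 0.        , 0.        , 0.        ]), 'R': array([[ 0.51500207,  0.85709294,  0.01282846],
       [ 0.69196135, -0.40685318, -0.59637235],
       [-0.50592723,  0.31600979, -0.80260541]]), 't': array([-0.29972294, -0.32286118,  1.15999185])}
top {'fx': 470.8040569560259, 'fy': 470.8040569560259, 'cx': 279.03582266458244, 'cy': 212.5641077793037, 'distortion': array([-0.06242923,  0.        ,  0.        ,  0.        ,  0.        ]), 'R': array([[-0.00785956, -0.99972201,  0.02222902],
       [-0.99398838,  0.005383  , -0.10935317],
       [ 0.10920312, -0.02295486, -0.99375437]]), 't': array([0.01584497, 0.5377013 , 1.09346243])}
{'time': 0.1, 'q': array([ 1.52816986,  0.501764  , -0.42684054,  1.55133222,  0.22078131,
        1.13829311, -0.21028781]), 'dq': array([-0.00016098, -0.00078007, -0.00207027, -0.00026474,  0.00050715,
       -0.00114873,  0.00029224]), 'joint_torque': array([-1.12345591e-02, -5.70810020e+01, -5.83868355e+00, -2.81747031e+01,
        1.04774532e-02,  5.64974849e-03, -4.49623076e-05]), 'tool_pos': array([ 0.19551051, -0.61927233,  0.24136525]), 'orientation': array([-0.1071186 , -0.69879203, -0.10834675,  0.69891079]), 'ft_force': array([0.21844529, 0.10900623, 0.22660849]), 'ft_torque': array([0.04417926, 0.00828215, 0.00613433]), 'opening': 0.08557549076984408}
```

```bash
ls -la . pics
```

```text
.:
total 12
drwxr-xr-x  3 agent agent 4096 Dec  6 22:07 .
drwxr-xr-x 23 root  root  4096 Dec  6 22:07 ..
drwxr-xr-x  2 agent agent 4096 Dec  6 22:07 pics

pics:
total 612
drwxr-xr-x 2 agent agent   4096 Dec  6 22:07 .
drwxr-xr-x 3 agent agent   4096 Dec  6 22:07 ..
-rw-r--r-- 1 agent agent 323394 Dec  6 22:07 scene0.png
-rw-r--r-- 1 agent agent 292209 Dec  6 22:07 top0.png
```

View pics/scene0.png

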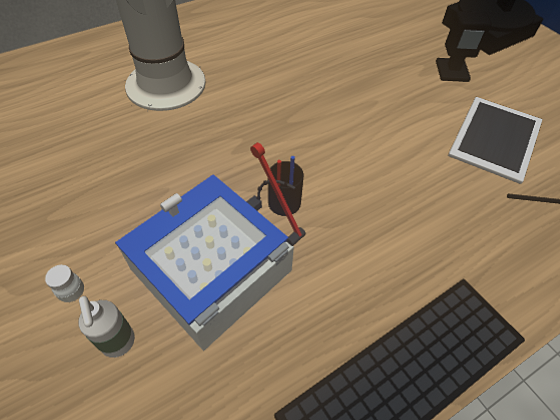

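View pics/top0.png

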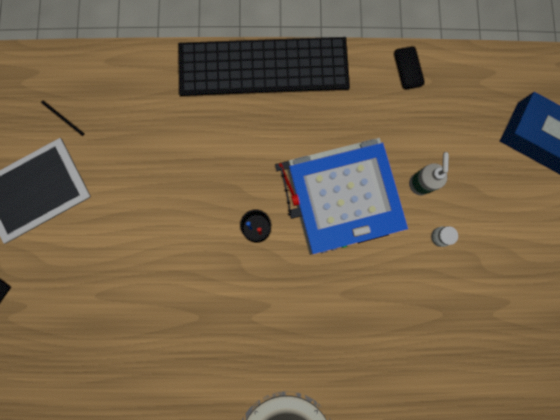

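The scene view is from behind the machine, with the pointer disc at about (258,150) and the grip at (171,202). In the top view the grip is at (362,231), the pen cup at (256,226), the jar at (446,236) and the bottle at (430,178). I'll enlarge both.

Run:
```python
import cv2
a=cv2.imread("pics/scene0.png")[130:360,100:320]; cv2.imwrite("pics/s_crop.png",cv2.resize(a,None,fx=2.6,fy=2.6,interpolation=cv2.INTER_CUBIC))
a=cv2.imread("pics/top0.png")[130:260,230:460]; cv2.imwrite("pics/t_crop.png",cv2.resize(a,None,fx=3.4,fy=3.4,interpolation=cv2.INTER_CUBIC))
```

```text
(no output)
```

View pics/s_crop.png

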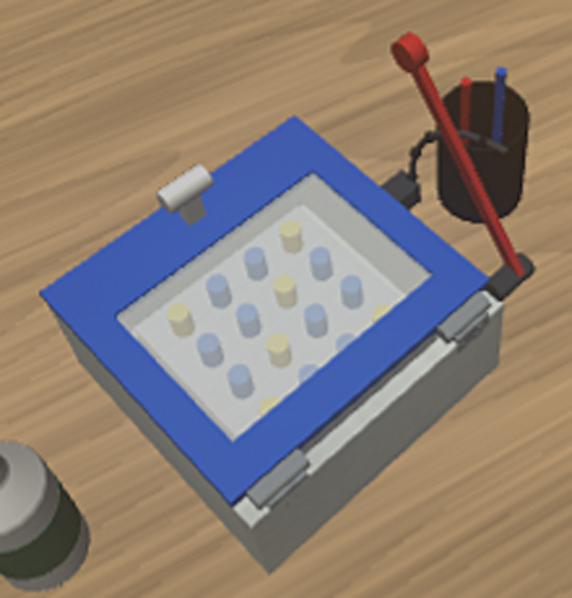

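View pics/t_crop.png

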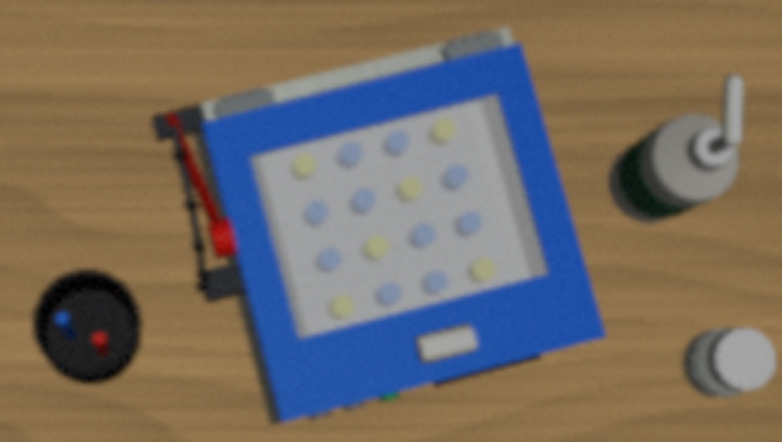

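```bash
cat > h.py <<'E'
import numpy as np, cv2
from workcell import ctrl, kin, telemetry, optics
from scipy.optimize import least_squares
from scipy.spatial.transform import Rotation as Ro
def proj(n,X):
    c=optics.calibration(n); K=np.array([[c["fx"],0,c["cx"]],[0,c["fy"],c["cy"]],[0,0,1]])
    r,_=cv2.Rodrigues(c["R"]); return cv2.projectPoints(np.atleast_2d(X).astype(float),r,c["t"],K,c["distortion"])[0][:,0]
def loc(p,a): # hinge frame, rotated by cover angle a
    x,y,z=p; c,s=np.cos(a),np.sin(a); return np.array([x*c+z*s,y,-x*s+z*c])
def world(h,p,a=0):
    q=loc(p,a); c,s=np.cos(h[2]),np.sin(h[2]); return np.array([h[0]+c*q[0]-s*q[1],h[1]+s*q[0]+c*q[1],.095+q[2]])
E
cat > fit.py <<'E'
from h import *
S=lambda u,v:(100+(u+.5)/2.6-.5,130+(v+.5)/2.6-.5); T=lambda u,v:(230+(u+.5)/3.4-.5,130+(v+.5)/3.4-.5)
C=[(-.21,-.111,.008),(-.21,.111,.008),(0,-.111,.008),(0,.111,.008),(-.188,0,.040)]
s=[S(*p) for p in [(42,294),(294,117),(234,503),(488,290),(186,189)]]
t=[T(*p) for p in [(605,335),(280,420),(520,45),(204,122),(448,343)]]
ps=S(411,52); pt=T(224,238)
def f(v,sep=False):
    h=v[:3]; W=[world(h,c) for c in C]+[world(h,(-.175,.13,.004),v[3])]
    return np.r_[(proj("scene",W)-np.array(s+[ps])).ravel(),(proj("top",W)-np.array(t+[pt])).ravel()]
r=least_squares(f,[.6,-.1,.2,.8]); print(r.x); print(r.fun.reshape(2,-1,2).round(1))
h=r.x; print("grip",world(h,C[4]))
# desk objects from top/scene
def ray(n,uv,z):
    c=optics.calibration(n);K=np.array([[c["fx"],0,c["cx"]],[0,c["fy"],c["cy"]],[0,0,1]])
    d=cv2.undistortPoints(np.array([[uv]],float),K,c["distortion"])[0,0]
    o=-c["R"].T@c["t"]; d=c["R"].T@np.r_[d,1]; return o+d*(z-o[2])/d[2]
print("cup",ray("top",T(88,326),.09),"jar",ray("top",T(744,359),.065),"bottle",ray("top",T(690,158),.13))
E
python3 fit.py
```

```text
[ 0.66805545 -0.11683748  0.24131461  0.94614442]
[[[-1.7 -1.5]
  [-0.  -1.2]
  [-0.7  1.9]
  [ 2.2 -2.5]
  [-0.8 -0.6]
  [-0.8  0.2]]

 [[ 0.3  1. ]
  [ 0.5  0.6]
  [ 0.2 -2.5]
  [-0.8 -2.3]
  [-0.6  0.3]
  [-0.4 -0.5]]]
grip [ 0.48550282 -0.1617656   0.135     ]
cup [0.50211396 0.06671883 0.09      ] jar [ 0.478487   -0.38212233  0.065     ] bottle [ 0.60629974 -0.32708821  0.13      ]
```

```bash
sed -i 's/^C=.*/C=[(-.21,-.111,.008),(-.21,.111,.008),(0,-.111,.008),(0,.111,.008),(-.188,0,.040)]\nC0=C/; s/h=v\[:3\];/h=v[:3]; C=[list(c) for c in C0]; C[2][0]=C[3][0]=v[4];/; s/,.8\])/,.8,0.])/' fit.py; python3 fit.py
```

```text
[ 0.6699683  -0.11615722  0.24310447  0.93403932 -0.00464838]
[[[-1.1 -0.7]
  [ 0.5 -0.6]
  [-1.5  0.7]
  [ 1.1 -3.6]
  [-0.2  0.1]
  [-0.7  0.7]]

 [[ 0.1  0. ]
  [ 0.3 -0.2]
  [ 0.4 -1.5]
  [-0.6 -1.1]
  [-0.8 -0.6]
  [-0.5 -0.4]]]
grip [ 0.48749638 -0.16141201  0.135     ]
cup [0.50211396 0.06671883 0.09      ] jar [ 0.478487   -0.38212233  0.065     ] bottle [ 0.60629974 -0.32708821  0.13      ]
```

```bash
cat >> h.py <<'E'
H=[.6699,-.1162,.243]
G=(-.188,0,.040)
def quat(sgn=1,tilt=0.,yaw=None):
    yaw=H[2] if yaw is None else yaw
    x=np.array([0,0,-1.]); y=sgn*np.array([-np.sin(yaw),np.cos(yaw),0])
    # tilt: rotate with the cover (front edge up) about +hinge-y axis
    R=Ro.from_rotvec(tilt*np.array([-np.sin(yaw),np.cos(yaw),0]))*Ro.from_matrix(np.c_[x,y,np.cross(x,y)])
    q=R.as_quat(); return np.r_[q[3],q[:3]],R.as_matrix()
def tcp(a,sgn,tilt=0.,d=.009,off=np.zeros(3)):
    q,R=quat(sgn,tilt); return world(H,G,a)+R[:,0]*d+off,q
E
python3 - <<'E'
from h import *
print(telemetry.sense()["tool_pos"])
for sgn in (1,-1):
  for tl in (0,.4):
    print(sgn,tl)
    for a in (0,.3,.6,.94,1.0):
        p,q=tcp(a,sgn,tl*a); j=kin.inverse_kinematics(p,q); print(p.round(3),None if j is None else np.round(j,2))
    p,q=tcp(0,sgn); j=kin.inverse_kinematics(p+[0,0,.15],q);print(j)
E
```

```text
[ 0.19551051 -0.61927233  0.24136525]
1 0
[ 0.487 -0.161  0.126] [ 1.1   0.64 -1.07  1.97  0.7   0.96  1.48]
[ 0.507 -0.157  0.18 ] [ 1.11  0.6  -1.14  1.89  0.63  1.06  1.52]
[ 0.541 -0.148  0.225] [ 1.07  0.61 -1.17  1.78  0.61  1.17  1.53]
[ 0.594 -0.135  0.261] [ 0.96  0.64 -1.15  1.62  0.61  1.28  1.51]
[ 0.604 -0.133  0.266] [ 0.94  0.65 -1.14  1.59  0.61  1.3   1.51]
[ 1.23718902  0.43110121 -1.21969445  1.83552526  0.43733881  1.1848657
  1.68921492]
1 0.4
[ 0.487 -0.161  0.126] [ 1.1   0.64 -1.07  1.97  0.7   0.96  1.48]
[ 0.506 -0.157  0.18 ] [ 1.02  0.66 -1.11  1.81  0.66  1.22  1.49]
[ 0.539 -0.149  0.225] [ 0.89  0.73 -1.11  1.61  0.66  1.48  1.47]
[ 0.59  -0.136  0.262] [ 0.71  0.86 -1.1   1.33  0.71  1.77  1.45]
[ 0.601 -0.133  0.267] [ 0.68  0.89 -1.11  1.28  0.73  1.82  1.45]
[ 1.23718902  0.43110121 -1.21969445  1.83552526  0.43733881  1.1848657
  1.68921492]
-1 0
[ 0.487 -0.161  0.126] [ 0.83  0.48 -0.7   1.98  0.41  0.83 -1.42]
[ 0.507 -0.157  0.18 ] [ 0.86  0.43 -0.75  1.9   0.36  0.95 -1.39]
[ 0.541 -0.148  0.225] [ 0.85  0.44 -0.8   1.79  0.36  1.07 -1.41]
[ 0.594 -0.135  0.261] [ 0.8   0.51 -0.85  1.63  0.41  1.19 -1.47]
[ 0.604 -0.133  0.266] [ 0.79  0.53 -0.86  1.6   0.42  1.21 -1.48]
[ 0.96339627  0.27816473 -0.81847761  1.84179735  0.22492598  1.11720618
 -1.26322566]
-1 0.4
[ 0.487 -0.161  0.126] [ 0.83  0.48 -0.7   1.98  0.41  0.83 -1.42]
[ 0.506 -0.157  0.18 ] [ 0.8   0.5  -0.76  1.82  0.43  1.1  -1.46]
[ 0.539 -0.149  0.225] [ 0.72  0.58 -0.78  1.61  0.46  1.37 -1.51]
[ 0.59  -0.136  0.262] [ 0.56  0.72 -0.76  1.34  0.5   1.65 -1.54]
[ 0.601 -0.133  0.267] [ 0.53  0.74 -0.75  1.28  0.51  1.7  -1.54]
[ 0.96339627  0.27816473 -0.81847761  1.84179735  0.22492598  1.11720618
 -1.26322566]
```

Run:
```python
from h import *
p0=telemetry.sense()["tool_pos"]
ctrl.move_l([p0[0],p0[1],.30],velocity=.2)
p,q=tcp(0,-1)
ctrl.move_ptp(p+[0,0,.13],q)
ctrl.move_gripper(.06,28)
print(ctrl.move_l(p+[0,0,.05],q,velocity=.12,guard=8))
s=telemetry.sense(); print(s["time"],s["tool_pos"]-p,s["opening"],s["q"].round(2),s["ft_force"])
for n in ("scene","top"): cv2.imwrite(f"pics/{n}1.png",optics.snapshot(n)[:,:,::-1])
a=cv2.imread("pics/scene1.png")[100:330,80:320]; cv2.imwrite("pics/s1c.png",cv2.resize(a,None,fx=2.5,fy=2.5,interpolation=cv2.INTER_CUBIC))
a=cv2.imread("pics/top1.png")[130:280,230:460]; cv2.imwrite("pics/t1c.png",cv2.resize(a,None,fx=3.4,fy=3.4,interpolation=cv2.INTER_CUBIC))
```

```text
False
3.7 [5.59234108e-04 7.58443316e-05 5.04956044e-02] 0.06014013125939263 [ 0.91  0.41 -0.78  1.94  0.36  0.93 -1.38] [-0.13165668  0.06079366  0.17548245]
```

View pics/s1c.png

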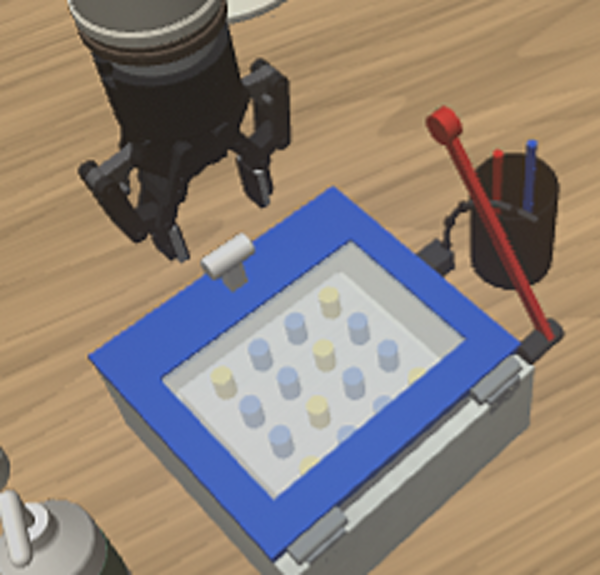

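View pics/t1c.png

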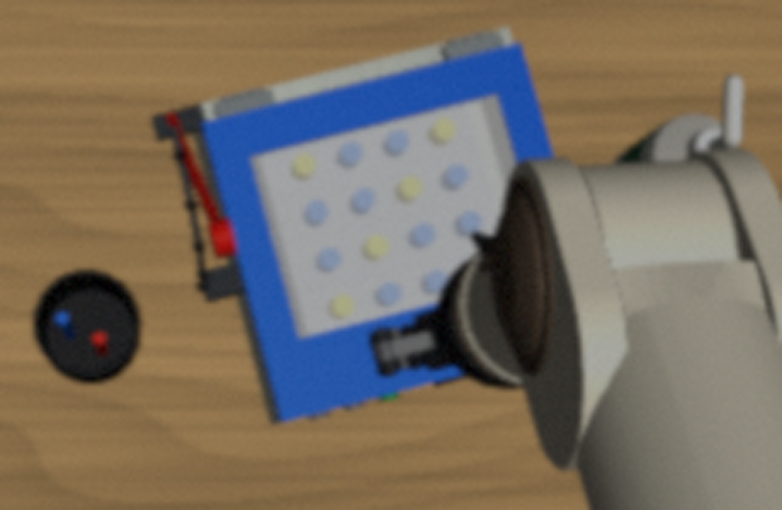

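Run:
```python
from h import *
s=telemetry.sense(); P=s["tool_pos"]; q,R=quat(-1)
for d in (.011,.005,0):
  for e in (-.03,0,.03): print(d,e,((proj("scene",P+R[:,0]*d+R[:,1]*e)[0]-[80,100])*2.5).round(0))
print(((proj("scene",world(H,G))[0]-[80,100])*2.5).round(0))
```

```text
0.011 -0.03 [255. 206.]
0.011 0 [219. 230.]
0.011 0.03 [183. 255.]
0.005 -0.03 [253. 201.]
0.005 0 [218. 225.]
0.005 0.03 [181. 249.]
0 -0.03 [252. 196.]
0 0 [216. 220.]
0 0.03 [179. 245.]
[227. 256.]
```

Run:
```python
from h import *
p,q=tcp(0,-1)
print(ctrl.move_l(p,q,velocity=.06,guard=6))
s=telemetry.sense(); print(s["tool_pos"]-p,s["ft_force"])
ctrl.move_gripper(.042,28)
s=telemetry.sense(); print(s["opening"],s["ft_force"])
cv2.imwrite("pics/scene2.png",optics.snapshot("scene")[:,:,::-1])
a=cv2.imread("pics/scene2.png")[150:250,120:240]; cv2.imwrite("pics/s2c.png",cv2.resize(a,None,fx=5,fy=5,interpolation=cv2.INTER_CUBIC))
```

```text
False
[3.19634176e-04 4.84671109e-05 2.45966919e-04] [0.14622335 0.01356947 0.0546969 ]
0.04184551886812464 [ 0.58899975  0.02970406 -0.50350733]
```

View pics/s2c.png

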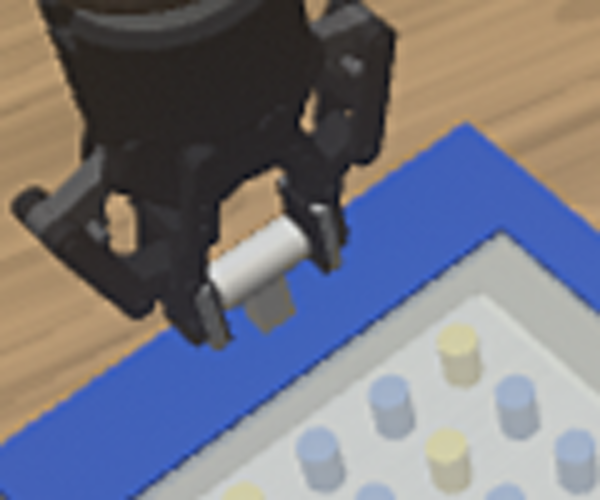

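The bar (258,262 in the crop) lies between both pads with even gaps, so I'll squeeze.

Run:
```python
from h import *
s=telemetry.sense(); f0=s["ft_force"]
ctrl.move_gripper(.030,28)
ctrl.sleep(.3)
s=telemetry.sense(); print(s["time"],s["opening"],s["ft_force"],s["ft_torque"])
y=np.array([-np.sin(H[2]),np.cos(H[2]),0]); x=np.array([np.cos(H[2]),np.sin(H[2]),0]); print(s["ft_force"]@x,s["ft_force"]@y)
q=telemetry.sense()["tool_pos"]; print(q-tcp(0,-1)[0])
```

```text
5.6667 0.03536106934413351 [-1.69790221  2.38577303  5.8155662 ] [ 0.3892649   0.46811681 -0.04343036]
-1.073964555509798 2.724221903276925
[-5.60981183e-05  3.19857827e-04  2.97809607e-04]
```

Run:
```python
from h import *
y=np.array([-np.sin(H[2]),np.cos(H[2]),0]); x=np.array([np.cos(H[2]),np.sin(H[2]),0])
for a in (.1,.25,.4):
    p,q=tcp(a,-1); ctrl.move_l(p,q,velocity=.05)
    s=telemetry.sense(); f=s["ft_force"]; g=world([0,0,H[2]],G,a)-[0,0,.095]; er=g/np.linalg.norm(g); et=np.cross(y,er)
    print(a,round(s["time"],2),"op",round(s["opening"],4),"rad",round(f@er,1),"tan",round(f@et,1),"y",round(f@y,1),s["ft_torque"].round(2),(s["tool_pos"]-p).round(4))
cv2.imwrite("pics/scene3.png",optics.snapshot("scene")[:,:,::-1])
a=cv2.imread("pics/scene3.png")[80:330,80:320]; cv2.imwrite("pics/s3c.png",cv2.resize(a,None,fx=2.4,fy=2.4,interpolation=cv2.INTER_CUBIC))
```

```text
0.1 6.2 op 0.0355 rad -0.5 tan -3.3 y 2.2 [0.4  0.18 0.1 ] [-0.0001  0.0003  0.    ]
0.25 6.92 op 0.0355 rad -1.2 tan -2.5 y 4.4 [0.84 0.42 0.08] [ 0.      0.0004 -0.    ]
0.4 7.65 op 0.0353 rad -0.9 tan -2.3 y 5.3 [ 0.93  0.46 -0.02] [0.0007 0.0006 0.0008]
```

View pics/s3c.png

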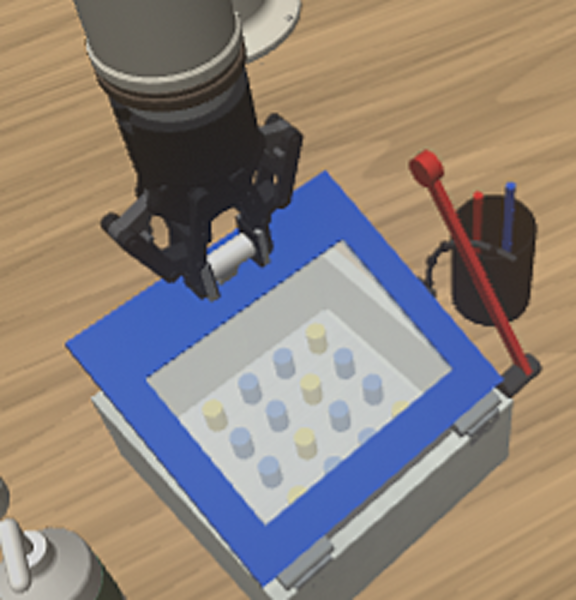

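The cover follows with low forces. I'll carry on to just short of the pointer.

Run:
```python
from h import *
y=np.array([-np.sin(H[2]),np.cos(H[2]),0])
for a,o in ((.53,.0005),(.66,.001),(.79,.001),(.90,.001)):
    p,q=tcp(a,-1,off=o*y); ctrl.move_l(p,q,velocity=.05)
    s=telemetry.sense(); f=s["ft_force"]; g=world([0,0,H[2]],G,a)-[0,0,.095]; er=g/np.linalg.norm(g); et=np.cross(y,er)
    print(a,round(s["time"],2),"op",round(s["opening"],4),"rad",round(f@er,1),"tan",round(f@et,1),"y",round(f@y,1),s["ft_torque"].round(2),(s["tool_pos"]-p).round(4))
for n in ("scene","top"): cv2.imwrite(f"pics/{n}4.png",optics.snapshot(n)[:,:,::-1])
a=cv2.imread("pics/scene4.png")[80:330,80:320]; cv2.imwrite("pics/s4c.png",cv2.resize(a,None,fx=2.4,fy=2.4,interpolation=cv2.INTER_CUBIC))
a=cv2.imread("pics/top4.png")[130:280,230:460]; cv2.imwrite("pics/t4c.png",cv2.resize(a,None,fx=3.4,fy=3.4,interpolation=cv2.INTER_CUBIC))
```

```text
0.53 8.35 op 0.0355 rad -2.6 tan -2.4 y 4.4 [0.85 0.18 0.06] [0.0004 0.0001 0.0002]
0.66 9.0 op 0.0353 rad -3.2 tan -1.5 y 2.3 [0.48 0.19 0.09] [ 0.0003 -0.0003  0.0001]
0.79 9.65 op 0.0354 rad -0.3 tan -1.9 y 0.9 [0.19 0.3  0.06] [ 0.0003 -0.0002  0.0002]
0.9 10.22 op 0.0354 rad -0.6 tan -2.1 y 0.8 [0.04 0.46 0.  ] [ 0.0004 -0.      0.0002]
```

View pics/s4c.png

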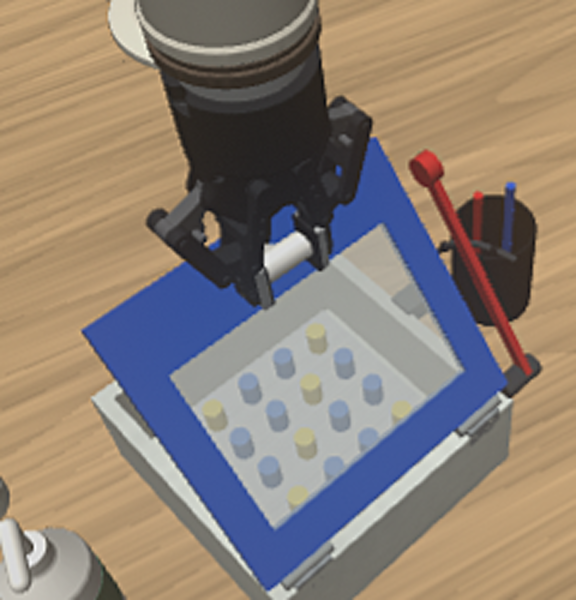

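View pics/t4c.png

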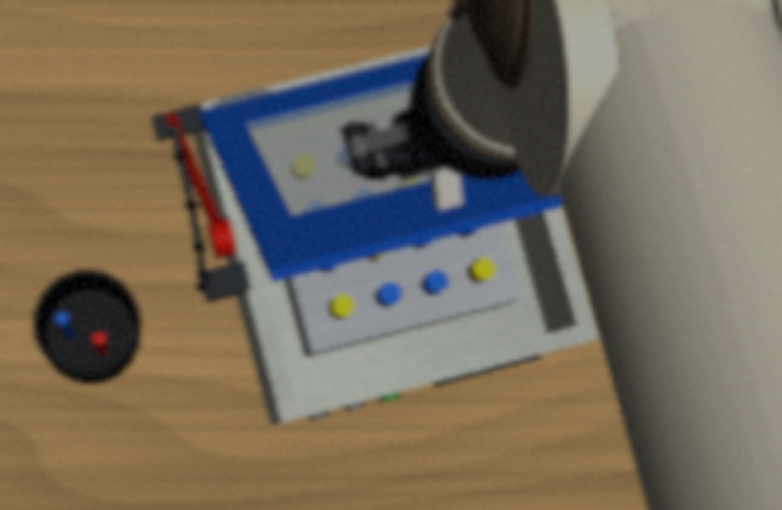

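Run:
```python
import cv2
a=cv2.imread("pics/scene4.png")[125:250,220:320]; cv2.imwrite("pics/s4d.png",cv2.resize(a,None,fx=4.8,fy=4.8,interpolation=cv2.INTER_CUBIC))
a=cv2.imread("pics/scene4.png")[180:340,100:220]; cv2.imwrite("pics/s4e.png",cv2.resize(a,None,fx=3.7,fy=3.7,interpolation=cv2.INTER_CUBIC))
```

```text
(no output)
```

View pics/s4d.png

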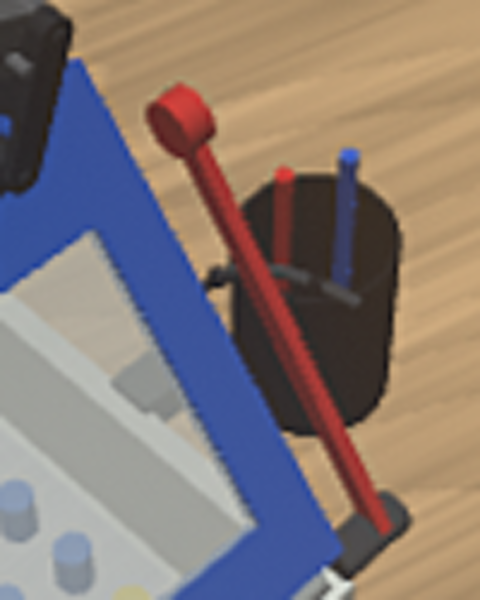

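View pics/s4e.png

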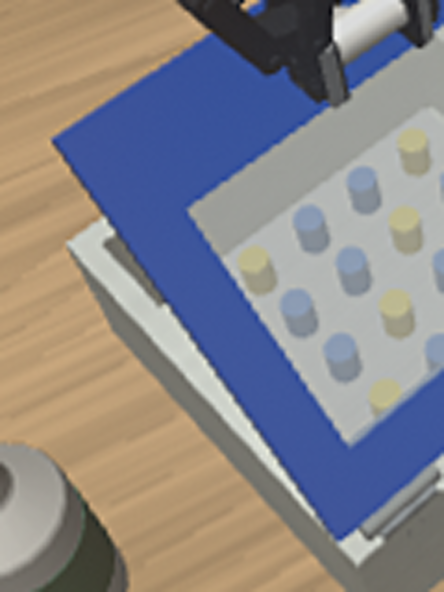

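```bash
cat > fit2.py <<'E'
from h import *
def crop(x0,y0,k): return lambda u,v:(x0+(u+.5)/k-.5,y0+(v+.5)/k-.5)
S0=crop(100,130,2.6);T=crop(230,130,3.4);D=crop(220,125,4.8);E=crop(100,180,3.7)
FL=(-.21,.111,.008);FR=(-.21,-.111,.008);FLb=(-.21,.111,0);TIP=(-.175,.13,.004)
obs=[("scene",FR,0,S0(42,294)),("scene",FL,0,S0(294,117)),("scene",G,0,S0(186,189)),
("top",FR,0,T(605,335)),("top",FL,0,T(280,420)),("top",G,0,T(448,343)),
("scene",FL,'a',D(80,58)),("scene",FR,'a',E(52,142)),("top",FLb,'a',T(275,278)),
("scene",TIP,'p',D(181,122)),("top",TIP,'p',T(224,238))]
def f(v):
    h=v[:3];r=[]
    for n,P,k,uv in obs:
        a={0:0,'a':v[3],'p':v[4]}[k]; b=v[5:8] if n=="scene" else v[8:11]
        r+=list(proj(n,world(h,P,a)+b)[0]-uv)
    return np.r_[np.array(r)/.6,v[5:]/.0015]
r=least_squares(f,[.67,-.116,.243,.9,.94]+[0]*6,x_scale=[.01]*5+[.001]*6)
C=np.linalg.inv(r.jac.T@r.jac); sd=np.sqrt(np.diag(C))
print(r.x.round(4));print(sd[:5].round(4),"p-a",r.x[4]-r.x[3],np.sqrt(C[3,3]+C[4,4]-2*C[3,4]))
print((r.fun[:22]*.6).reshape(-1,2).round(1))
E
python3 fit2.py
```

```text
[ 6.699e-01 -1.164e-01  2.443e-01  8.830e-01  9.336e-01  2.000e-04
  4.000e-04  1.000e-04 -2.000e-04 -4.000e-04 -1.000e-04]
[0.0013 0.0013 0.0036 0.0063 0.0078] p-a 0.05057018897027088 0.008054192041658938
[[-1.1 -0.6]
 [ 0.5 -0.6]
 [-0.2  0.2]
 [ 0.4  0.1]
 [ 0.7 -0.1]
 [-0.5 -0.5]
 [ 0.3  0.4]
 [ 0.6  0.2]
 [-0.6  0.6]
 [-0.3  0.3]
 [-0.1 -0.2]]
```

Run:
```python
from h import *
y=np.array([-np.sin(H[2]),np.cos(H[2]),0])
for a in (.945,):
    p,q=tcp(a,-1,off=.001*y); ctrl.move_l(p,q,velocity=.03); ctrl.sleep(.3)
    s=telemetry.sense(); print(s["time"],s["opening"],s["ft_force"],(s["tool_pos"]-p).round(4))
S=np.mean([optics.snapshot("scene").astype(float) for _ in range(4)],0).astype(np.uint8)
T=np.mean([optics.snapshot("top").astype(float) for _ in range(4)],0).astype(np.uint8)
cv2.imwrite("pics/scene5.png",S[:,:,::-1]);cv2.imwrite("pics/top5.png",T[:,:,::-1])
r=lambda im,x0,y0,x1,y1,k,n: cv2.imwrite(n,cv2.resize(im[y0:y1,x0:x1,::-1],None,fx=k,fy=k,interpolation=cv2.INTER_CUBIC))
r(S,220,120,310,250,4.5,"pics/s5d.png");r(S,100,160,190,260,6,"pics/s5e.png");r(T,270,150,345,240,6.5,"pics/t5d.png")
```

```text
11.0667 0.035426210085880906 [-3.09787015 -0.27716292  0.70921397] [-0.     -0.0001  0.0001]
```

View pics/s5d.png

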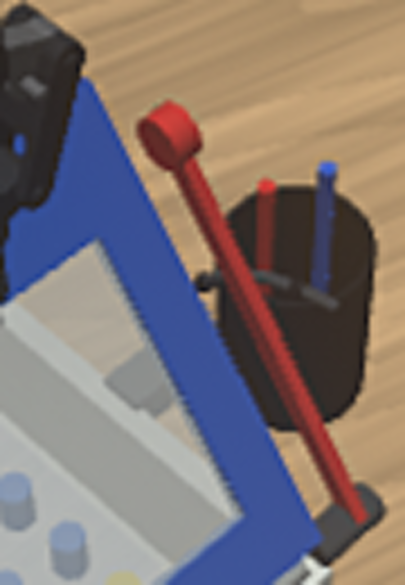

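View pics/s5e.png

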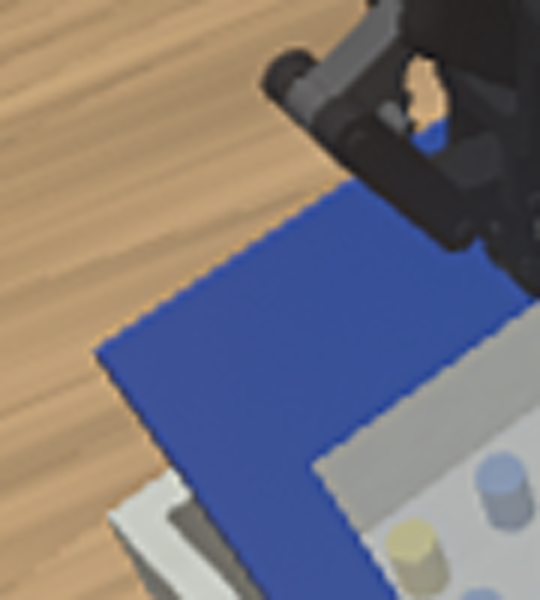

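View pics/t5d.png

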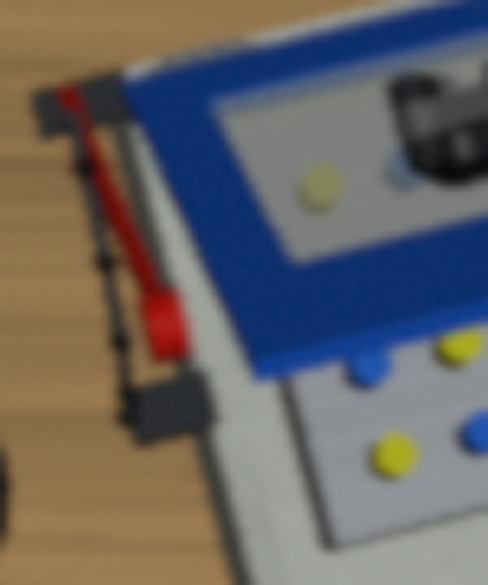

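```bash
python3 - <<'E'
s=open('fit2.py').read()
s=s.replace('("scene",TIP,\'p\',D','''("scene",FL,'b',D5(88,77)),("scene",FR,'b',E5(95,352)),("top",FLb,'b',T5(257,379)),("scene",TIP,'p',D5(170,136)),("top",TIP,'p',T5(166,325)),
("scene",TIP,'p',D''').replace("FL=(","D5=crop(220,120,4.5);E5=crop(100,160,6);T5=crop(270,150,6.5)\nFL=(",1)
s=s.replace("'p':v[4]}","'p':v[4],'b':v[5]}").replace("v[5:8]","v[6:9]").replace("v[8:11]","v[9:12]").replace("v[5:]/","v[6:]/").replace(".9,.94]",".9,.94,.93]").replace("[.01]*5","[.01]*6").replace("[:5].round","[:6].round").replace("[:22]","[:32]")
s=s.replace('"p-a",r.x[4]-r.x[3],np.sqrt(C[3,3]+C[4,4]-2*C[3,4])','"p-b",r.x[4]-r.x[5],np.sqrt(C[5,5]+C[4,4]-2*C[5,4])')
s+='''
h=r.x[:3];b=r.x[6:9]
for P,a in ((( 0,.13,0),0),((-.1,.13,0),r.x[4]),((-.1,.111,.008),r.x[5])): print((proj("scene",world(h,P,a)+b)[0]-[220,120])*4.5)
'''
open('fit3.py','w').write(s)
E
python3 fit3.py
```

```text
[ 6.699e-01 -1.164e-01  2.432e-01  8.831e-01  9.334e-01  9.228e-01
  1.000e-04  3.000e-04  6.000e-04 -1.000e-04 -3.000e-04  0.000e+00]
[0.0013 0.0012 0.003  0.0063 0.0064 0.006 ] p-b 0.010641113755997855 0.00658186922384864
[[-1.2 -0.8]
 [ 0.5 -0.8]
 [-0.2 -0. ]
 [ 0.4  0.1]
 [ 0.6 -0.1]
 [-0.5 -0.5]
 [ 0.3  0.2]
 [ 0.5 -0. ]
 [-0.7  0.5]
 [ 0.1  0.1]
 [ 0.4  0.6]
 [ 0.1  0.4]
 [-0.3  0.3]
 [ 0.2 -0.2]
 [-0.3  0.1]
 [-0.2 -0.3]]
[349.25446906 518.18429806]
[245.97002267 308.64107167]
[220.2153324  338.04955583]
```

```bash
cat > lines.py <<'E'
from h import *
import sys
im=cv2.imread(sys.argv[1]).astype(float); B,Gc,R=im[...,0],im[...,1],im[...,2]
H3=[.6699,-.1164,.2435]
def ang(n,pts,y):
    c=optics.calibration(n);K=np.array([[c["fx"],0,c["cx"]],[0,c["fy"],c["cy"]],[0,0,1]])
    d=cv2.undistortPoints(np.array(pts,float)[:,None],K,c["distortion"])[:,0]; d=np.c_[d,np.ones(len(d))]@c["R"]
    o=-c["R"].T@c["t"]; cy,sy=np.cos(H3[2]),np.sin(H3[2]); M=np.array([[cy,sy,0],[-sy,cy,0],[0,0,1]])
    o=M@(o-[H3[0],H3[1],.095]); d=d@M.T; X=o+d*((y-o[1])/d[:,1])[:,None]
    # robust line in x,z
    vx,vz,x0,z0=cv2.fitLine(X[:,[0,2]].astype(np.float32),cv2.DIST_HUBER,0,.001,.001)[:,0]
    res=np.abs((X[:,0]-x0)*vz-(X[:,2]-z0)*vx); a=np.arctan2(vz,-vx); a=a if a>0 and a<np.pi/2 else a%np.pi
    off=x0*np.sin(a)+z0*np.cos(a)
    return a.round(4),"normal offset mm",(off*1e3).round(2),"rms",(1e3*np.sqrt((res**2).mean())).round(2),len(X)
def cross(prof,th):  # subpixel crossings
    s=prof>th; i=np.where(s[1:]!=s[:-1])[0]; return [(k+(th-prof[k])/(prof[k+1]-prof[k]),s[k+1]) for k in i]
# rod: rows
rod_l,rod_r,mid,edge,led=[],[],[],[],[]
red=R-np.maximum(B,Gc); blue=B-R
for v in range(162,226):
    uexp=220+(200+ (v-165)*(360-200)/(233-165))/4.5 if 0 else np.interp(v,[150.2,235],[257.8,298.5])
    u0=int(uexp)-8; c=cross(red[v,u0:u0+17],35)
    up=[x for x,r in c if r]; dn=[x for x,r in c if not r]
    if len(up)==1 and len(dn)==1: rod_l.append((u0+up[0],v));rod_r.append((u0+dn[0],v));mid.append((u0+(up[0]+dn[0])/2,v))
for v in range(145,232):
    uexp=np.interp(v,[137.2,238],[239.5,290.]); u0=int(uexp)-7; c=cross(blue[v,u0:u0+15],40)
    dn=[x for x,r in c if not r]
    if len(dn)==1: edge.append((u0+dn[0],v))
a0,a1=(115.5,218.3),(191,325)
for v in range(224,318):
    uexp=np.interp(v,[a0[1],a1[1]],[a0[0],a1[0]]);u0=int(uexp)-8;c=cross(blue[v,u0:u0+17],40)
    up=[x for x,r in c if r]
    if len(up)==1: led.append((u0+up[0],v))
print("rod left",ang("scene",rod_l,.13));print("rod right",ang("scene",rod_r,.13));print("rod mid",ang("scene",mid,.13))
print("cover +y",ang("scene",edge,.111));print("cover -y",ang("scene",led,-.111))
E
python3 lines.py pics/scene5.png; echo; python3 lines.py pics/scene4.png
```

```text
rod left (np.float32(0.9334), 'normal offset mm', np.float32(-4.91), 'rms', np.float64(1.08), 56)
rod right (np.float32(0.9432), 'normal offset mm', np.float32(16.15), 'rms', np.float64(1.43), 56)
rod mid (np.float32(0.9363), 'normal offset mm', np.float32(5.99), 'rms', np.float64(0.94), 56)
cover +y (np.float32(0.9244), 'normal offset mm', np.float32(8.18), 'rms', np.float64(0.89), 87)
cover -y (np.float32(0.9207), 'normal offset mm', np.float32(11.47), 'rms', np.float64(1.37), 94)

rod left (np.float32(0.935), 'normal offset mm', np.float32(-5.11), 'rms', np.float64(1.12), 56)
rod right (np.float32(0.9402), 'normal offset mm', np.float32(16.38), 'rms', np.float64(1.42), 56)
rod mid (np.float32(0.9396), 'normal offset mm', np.float32(5.59), 'rms', np.float64(0.94), 56)
cover +y (np.float32(0.8826), 'normal offset mm', np.float32(8.26), 'rms', np.float64(0.78), 87)
cover -y (np.float32(0.8752), 'normal offset mm', np.float32(11.84), 'rms', np.float64(1.37), 94)
```

Point and line fits agree: pointer about 0.935, cover about 0.923. I'll raise the cover by another 0.012.

```bash
python3 - <<'E'
from h import *
y=np.array([-np.sin(H[2]),np.cos(H[2]),0])
p,q=tcp(.957,-1,off=.001*y); ctrl.move_l(p,q,velocity=.02); ctrl.sleep(.5)
s=telemetry.sense(); print(s["time"],s["opening"],s["ft_force"],s["dq"].round(3))
S=np.mean([optics.snapshot("scene").astype(float) for _ in range(4)],0).astype(np.uint8)
cv2.imwrite("pics/scene6.png",S[:,:,::-1]); T=optics.snapshot("top"); cv2.imwrite("pics/top6.png",T[:,:,::-1])
E
python3 lines.py pics/scene6.png
```

```text
12.2333 0.035340061323747264 [-3.18293864 -0.32551645  2.06893752] [-0.002  0.001  0.    -0.001 -0.001 -0.001 -0.   ]
rod left (np.float32(0.9327), 'normal offset mm', np.float32(-4.86), 'rms', np.float64(1.07), 56)
rod right (np.float32(0.9429), 'normal offset mm', np.float32(16.16), 'rms', np.float64(1.46), 56)
rod mid (np.float32(0.9366), 'normal offset mm', np.float32(5.96), 'rms', np.float64(0.94), 56)
cover +y (np.float32(0.9374), 'normal offset mm', np.float32(7.49), 'rms', np.float64(0.86), 87)
cover -y (np.float32(0.9292), 'normal offset mm', np.float32(11.89), 'rms', np.float64(1.34), 94)
```

View pics/scene6.png

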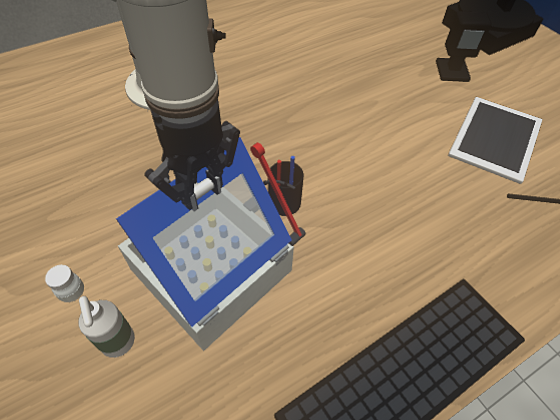

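View pics/top6.png

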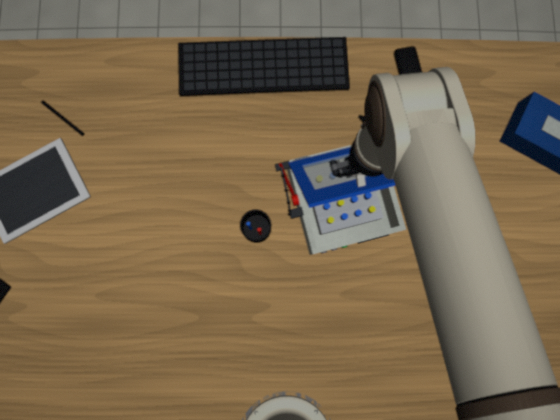

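The scene view shows the grip (205,187) still held and the cover edge running along the pointer rod. The jar, bottle and cup are at their original pixels, so I'm handing in.

```bash
python3 -c "
from workcell import hand_in
print(hand_in())"
```

```text
the job is handed in; nothing more can be done
None
```

The cover is up and parallel to the pointer as closely as the cameras can show. I handed the job in with the gripper still holding the grip, at about 12.2 s on the robot's clock.

- **Grasp:** I pinched the white grip on its two end faces with the grip force set to 28 N. The fingers stopped at 35.4 mm on the 36 mm bar and held about that opening throughout the lift.
- **Lift:** I raised the cover along the hinge arc in short, slow straight moves. The wrist force readings between moves were at most about 7 N.
- **Angle:** In the last pictures the cover measured 0.937 rad on its left edge and 0.929 on its right, against about 0.936 for the pointer. The remaining error is likely under 0.01 rad.
- **Surroundings:** The pointer gave the same angle in every picture. The pen cup, jar and bottle are at the same places in the final scene picture as in the first one. In the final top picture the arm hides the jar and bottle.
- **One disagreement:** The arm's own motion implied 0.957 rad, about 0.02 more than the cameras showed. This is probably a small slip or give in the grasp. I went by the cameras, since they compare the cover and pointer directly.

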